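# Stage the fresh filter and hold the fume hood's flap at its balance point

### The arm

A 6-joint arm with a two-finger parallel gripper is mounted at the origin on the work surface. World frame = base frame: x ahead of the robot, y to its left, z up, the work surface at z = 0. Lengths are in m, angles in rad, forces in N, time in s.
With the tool pointing down it reaches from about 0.375 to 0.825 m from the base axis. Payload 5.5 kg.
Tool frame: the origin (TCP) lies at the very end of the fingers, on their centre line; the grasp point (between the pads) lies 19 mm behind it (bot.tcp_to_grasp is the distance from the TCP to the grasp point, in m); z points along the fingers, y is the line along which they close (so a half turn about z gives the same grasp; the last joint's range is limited). The gripper opens to 85 mm and grips with 20 to 120 N. Pads are 22 mm wide; open, the fingers measure 114 mm over their backs; the gripper's body (76 mm by 85 mm) begins 54 mm behind the grasp point. The pads swing forward as they close: fully open they stand 13 mm farther back than shut.
Start: joints at [-1.324, 0.314, -0.047, 1.21, 0, 1.571], TCP at [0.147, -0.582, 0.231] pointing down, gripper open.
Joint ranges: [-2.67, 2.67], [-0.69, 1.73], [-1.03, 1.25], [-2.08, 2.16], [-1.42, 1.45], [-3.14, 3.14]. Speed limits (rad/s): [2.39, 2.39, 3.01, 3.14, 3.14, 3.14].

### API

Orientations are given as a unit quaternion [w, x, y, z].
In Python, from station import bot, get_image, camera_model, order gives the robot as it stands.
- The arm moves only by the shell command python3 -m pendant 'ROWS' [FORCE]. ROWS is JSON, one flat list of numbers, 7 for each row, row after row: the shift along the tool's x, y, z in m, then the turn, a rotation vector about the tool's x, y, z in degrees, then the opening in per cent of the stroke, from 0 (shut) to 100 (fully open). In form: [x, y, z, rx, ry, rz, fingers, x, y, z, rx, ry, rz, fingers, ...]. A call has 1 to 10 rows; each row shifts and turns the commanded pose from where the row before left it, along the tool's axes as they then stand; what a row does not reach is not made up. A row lasts 1/8 s, in which the tool goes at most 62.5 mm and 10.7 degrees, less where a joint would pass 70% of its speed; a pose out of reach is approached as far as the arm can. A call with a gripper value outside its range is refused whole. The fingers move at their own pace and stop on an object; FORCE is the grip in N (left out, the last holds). Time passes only in rows, so rows that do not move let the fingers close. It gives the time, the measured TCP pose, the force, the opening and the grip force at its end, in the units of the state.
- bot.observe(): the state, without advancing time (a new reading comes with each control period).
- get_image(name): name is "scene" or "top" or "wrist"; returns the picture (384x512x3 uint8, red, green, blue); there is no depth.
- camera_model(name): a dict with "fx", "fy", "cx", "cy" (pixels), "k1" (the pictures are not rectified: a ray, as slopes to the right and down, at radius r is drawn at 1 + k1 r^2 times it, then the intrinsics apply), "R" (3x3) and "t" (3): a world point X has camera coordinates R X + t; the wrist camera has in their place "tool_from_camera" (4x4, takes a point from camera to tool coordinates, whose origin is the TCP and whose axes are the flange's). Camera axes: x right, y down, z forward; pixel columns grow to the right and rows downward; lengths in m; the calibration is good to about 2 mm. A picture is of the moment at which its call begins: read the wrist's pose just before it. camera_model takes no time and is no camera call.
- order.finish_job(): hands the job in; it is judged then, once.
The state is a dict: "time": time; "joint_positions": joint angles; "qvel": joint speeds; "joint_efforts": joint torques, N m; "tool_pos": TCP position; "tcp_rot": TCP orientation; "ft_force": force on the tool from outside, world axes, zero at the start; "torque": the same for the moment, N m; "opening": finger opening in m; "finger_force": force on a finger pad.
Only numpy, scipy, OpenCV 4.12 (cv2) and the standard library are available. Lean on these libraries where they do the work, as an engineer would, in place of code of your own. Each camera call takes 0.05 s, during which the arm holds its last target. There are 200 camera calls.

### The job

I am about to change the filter of this bench fume hood. Lift the fresh filter out of the blue bin and set it down (do not drop it) flat, pull grip up, in the wide empty compartment of the black service tray; then raise the hood's clear hinged flap until it stands straight up on its hinge, where it balances, and finish while still holding it there, gripped between the fingers, because it has no stay: it must neither drop shut nor go over onto the filter box behind it, as I need both the hood and the filter box open to me. Do not knock or shift the things standing around.

Things in the scene. Friction and masses are not known exactly. Their poses are not given: they have to be found in the camera images.
- filter_mid (a point): centre of the fresh filter, loose, flat in the blue bin at the start: white frame 110 (its x) x 66 (its y) x 28 mm high with a dark carbon face on top; upright on the middle of that face a white pull grip 64 (x) x 12 (y) x 32 mm high; 60 mm high in all, about 140 g. The point is on its centre line, 30 mm above its underside, 14 mm below mid-height of the grip
- bin: blue plastic hopper-front stacking bin, fixed, 240 (x) x 170 (y) mm, walls 4 mm thick and 90 mm high, low front (45 mm) on its -x side; origin at the centre of its underside, inner floor 4 mm above it. Bin and tray may be in either order
- tray_well (a point): centre of the floor of the wide, empty compartment of the shallow black service tray (fixed; 230 x 160 x 20 mm over all, walls 4 mm, this compartment 182 (x) x 152 (y) mm inside); floor 4 mm above the work surface. The narrow compartment on its +x side holds the screwdriver
- hood: white sheet-metal bench fume hood, fixed: two cheeks 330 mm apart, 140 mm high, a fan panel at the back, open to its -x side; behind the panel a filter box 220 mm wide, 190 mm high, 30 to 140 mm on the +x side of the origin. Origin on the work surface straight below the middle of the hinge; y runs along the hinge, -x from the hinge to the shut flap's free edge. Turned up to 0.2 rad
- flap_hinge (a point): middle of the flap's hinge line, 143 mm above the work surface; the hinge runs along its y axis
- flap_bar (a point): middle of the flap's handle: round steel bar, 12 mm diameter, 120 mm long, parallel to the hinge, 190 mm from it in the flap's plane, on a leg at each end (108 mm free between them); the flap's free edge is 43 mm from the bar's centre line, the gap between is open. The flap is a clear sheet 324 mm wide, 5 mm thick, its free edge an 8 mm metal strip; about 0.36 kg, balanced about its plane
- flap (a joint): angle of the flap (rad): 0 shut, lying level on the cheeks (the start); grows as its free edge rises and goes back over the hinge; 1.571 standing straight up, the balance point; 2.05 fallen back against the filter box. Free hinge with very little friction: let go, it falls shut below and back above the balance point
- bottle: white plastic solvent bottle, loose, 64 mm diameter, 185 mm high, standing beyond the bin and tray; origin at the centre of its underside; leave alone
- flux: small white dispenser bottle with a thin nozzle, loose, 38 mm diameter, 110 mm high, standing beyond the bin and tray; origin at the centre of its underside; leave alone
- board: green circuit board, loose, 70 x 100 x 4 mm, lying inside the hood under the flap; origin at the centre of its underside; leave alone
- driver: screwdriver, loose, 130 mm long, lying in the narrow compartment of the tray; leave alone
Not all that is in view belongs to the job. Leave any purple or yellow look-alike of the part that bears filter_mid alone.

How it is judged:
By the outcome, as a careful person would: the job done as asked, in the order asked, and still so for the second after the job is handed in, while the arm keeps its last pose, push and grip.
It also fails if it takes over 54 s, if anything falls off the work surface, if the arm or the gripper's body presses on something with over 40 N, if the wrist force passes 120 N, or if a joint passes its speed limit or range.

## Working session

There is one attempt and no reset: what is moved stays moved. The work goes in short steps, Python scripts to look and compute and a shell command to move; the robot and the scene stay as the last step left them, time stands still between calls to the robot, and variables do not carry over. Pictures are saved under pics/ and viewed, at most 10 in all, crops included, and the job is handed in when it is done.

```bash
ls; mkdir -p pics
python3 - <<'E'
from station import bot,get_image,camera_model
import cv2
for n in("scene","top"):
    im=get_image(n); cv2.imwrite(f"pics/{n}0.png",cv2.resize(im[:,:,::-1],(800,600),interpolation=cv2.INTER_CUBIC)); cv2.imwrite(f"{n}0_raw.png",im[:,:,::-1])
    print(n,camera_model(n))
print(camera_model("wrist")); print(bot.observe(),bot.tcp_to_grasp)
E
```

```text
pics
scene {'fx': 410.15553811319717, 'fy': 410.15553811319717, 'cx': 251.95470718796855, 'cy': 191.09796999282153, 'k1': 0.01032396341339279, 'R': array([[-2.73510507e-01,  9.61869008e-01, -1.16260398e-04],
       [ 7.99502407e-01,  2.27273844e-01, -5.56005846e-01],
       [-5.34778368e-01, -1.52166391e-01, -8.31178372e-01]]), 't': array([ 0.24864064, -0.36363791,  1.69496658])}
top {'fx': 391.96257457566304, 'fy': 391.96257457566304, 'cx': 255.62387755369974, 'cy': 193.0647331461489, 'k1': -0.12581483970598029, 'R': array([[-0.02989825, -0.99945065,  0.01429989],
       [-0.99860816,  0.02924505, -0.0438915 ],
       [ 0.04344919, -0.01559227, -0.99893396]]), 't': array([-0.09464271,  0.57866367,  1.13269212])}
{'fx': 338.7206092592131, 'fy': 338.7206092592131, 'cx': 257.74758118352787, 'cy': 190.90655061699357, 'k1': -0.09991883785717225, 'tool_from_camera': array([[ 3.78680545e-04, -9.45430257e-01, -3.25824319e-01,
         8.31839814e-02],
       [ 9.99999554e-01,  7.61928330e-05,  9.41137137e-04,
        -9.91079413e-04],
       [-8.64954047e-04, -3.25824530e-01,  9.45429864e-01,
        -1.42013061e-01],
       [ 0.00000000e+00,  0.00000000e+00,  0.00000000e+00,
         1.00000000e+00]])}
{'time': 0.1, 'joint_positions': array([-1.32400567e+00,  3.14164009e-01, -4.79569117e-02,  1.21019483e+00,
        3.62945987e-05,  1.57078866e+00]), 'qvel': array([ 0.00127968, -0.0013823 ,  0.00321284,  0.00036456, -0.00163908,
       -0.00047698]), 'joint_efforts': array([ 2.25618201e-04, -5.40768170e+01,  3.40540731e+01,  1.11200247e-02,
        5.33203638e-05, -1.21070011e-05]), 'tool_pos': array([ 0.14646371, -0.58132646,  0.23052528]), 'tcp_rot': array([-7.56168150e-04,  9.92395695e-01,  1.23086178e-01, -7.54948297e-05]), 'ft_force': array([-0.21062772, -0.02588372,  0.52365923]), 'torque': array([-0.01402934,  0.00139293, -0.01262804]), 'finger_force': 0.0, 'opening': 0.08530782166288492} 0.0187
```

View pics/top0.png

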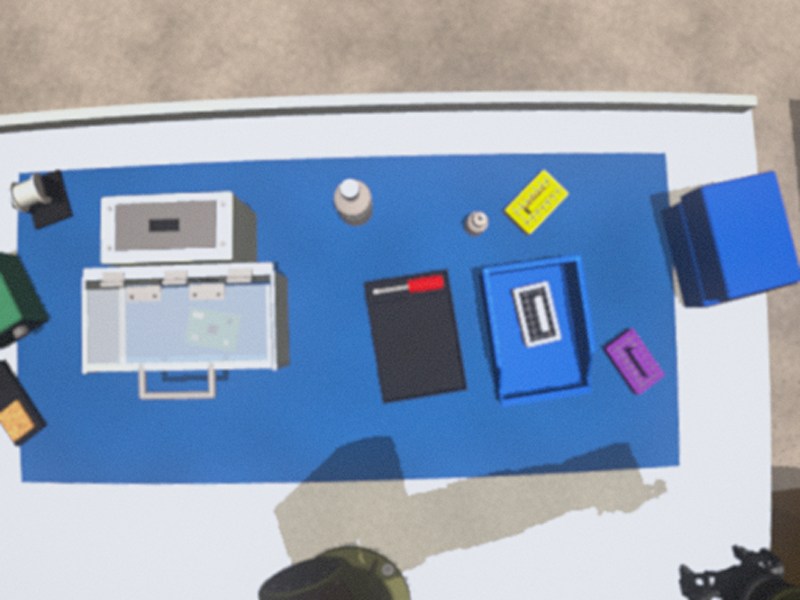

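View pics/scene0.png

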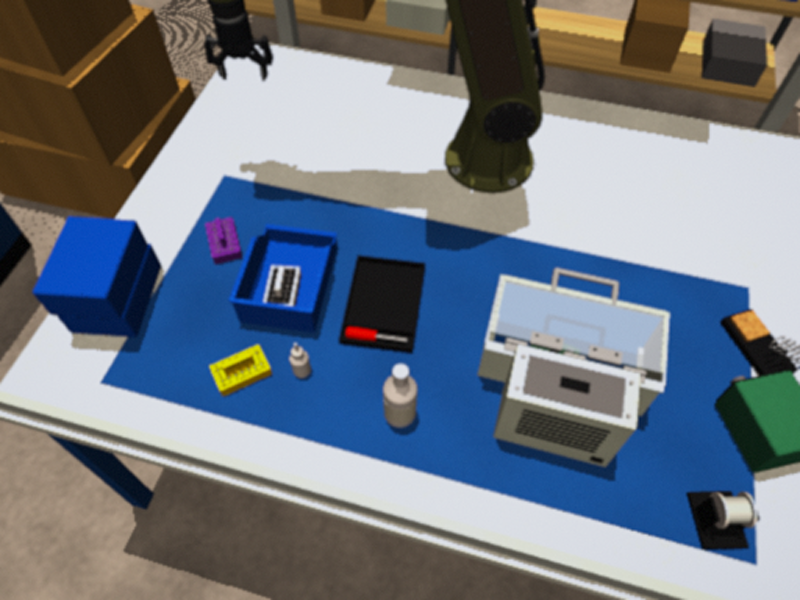

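The top view (800x600) shows three filter-like things:
- (537,315): white with a dark face, in the open blue bin. It fits filter_mid, because it is white and in the bin.
- (633,360): purple look-alike, left alone.
- (537,200): yellow look-alike, left alone.

The black tray is at (415,337) with the driver on its +x side. The flap bar is at about (176,396), the hinge at about (176,268), the bottle at (352,200) and the flux at (477,221). I'll confirm with enlarged crops.

```bash
cat > h.py <<'E'
import numpy as np,cv2
from station import bot,get_image,camera_model
from scipy.spatial.transform import Rotation as Rn
def cam(n,st=None):
    m=camera_model(n); K=np.array([[m['fx'],0,m['cx']],[0,m['fy'],m['cy']],[0,0,1]]); d=np.array([m['k1'],0,0,0,0.])
    if n!='wrist': return K,d,m['R'],m['t']
    T=np.eye(4);q=st['tcp_rot'];T[:3,:3]=Rn.from_quat([q[1],q[2],q[3],q[0]]).as_matrix();T[:3,3]=st['tool_pos']
    W=np.linalg.inv(T@m['tool_from_camera']); return K,d,W[:3,:3],W[:3,3]
def ray(c,uv):
    K,d,R,t=c; p=cv2.undistortPoints(np.array([[uv]],float),K,d)[0,0]
    return -R.T@t, R.T@np.array([p[0],p[1],1])
def atz(c,uv,z):
    o,v=ray(c,uv); return o+v*(z-o[2])/v[2]
def proj(c,X):
    K,d,R,t=c; return cv2.projectPoints(np.atleast_2d(np.array(X,float)),cv2.Rodrigues(R)[0],t,K,d)[0][:,0]
def crop(im,x0,y0,w,h,s):
    return cv2.resize(im[y0:y0+h,x0:x0+w],(w*s,h*s),interpolation=cv2.INTER_CUBIC)
E
python3 - <<'E'
from h import *
t=cv2.imread('top0_raw.png');s=cv2.imread('scene0_raw.png')
a=crop(t,305,160,80,100,5)[:500]      # bin x5  (400x500)
b=crop(t,45,165,80,100,5)     # hood left  (hood spans raw 52..185)
cv2.imwrite('pics/c1.png',np.hstack([a,crop(t,50,165,100,125,4)]))
E
```

```text
(no output)
```

View pics/c1.png

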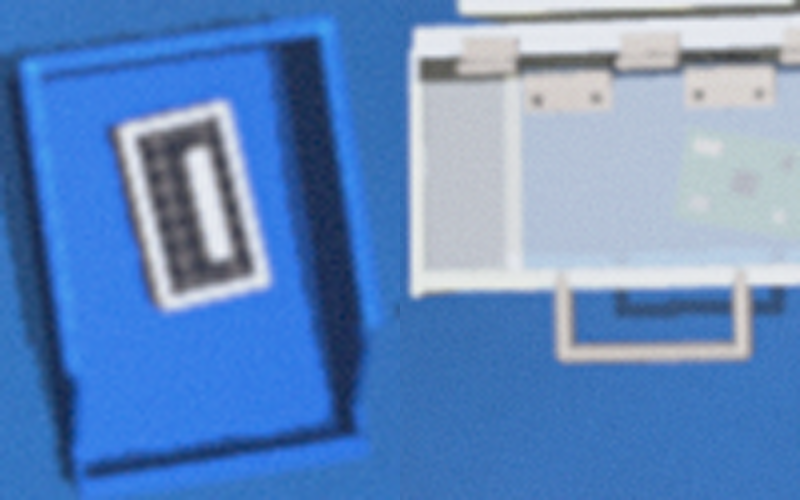

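The crop confirms it: white frame, dark carbon face and white grip, with grip-top corners near crop (188,148), (212,143), (235,262), (212,266). The bar runs from (560,352) to (748,352) in the right-hand crop.

Run:
```python
from h import *
np.set_printoptions(precision=4,suppress=True)
c=cam('top')
f=lambda p,x0,y0,s:((p[0]+.5)/s-.5+x0,(p[1]+.5)/s-.5+y0)
L=lambda ps,x0,y0,s,z:np.array([atz(c,f(p,x0,y0,s),z) for p in ps])
def rep(n,P):
    m=P.mean(0); e=[np.linalg.norm(P[i]-P[(i+1)%len(P)]) for i in range(len(P))]
    l=(P[1]+P[0]-P[2]-P[3]); print(n,m,'edges',np.array(e),'yaw of x',np.arctan2(l[1],l[0]))
rep('frame',L([(114,127),(228,100),(271,285),(160,311)],305,160,5,.032))
rep('grip',L([(188,148),(212,143),(235,262),(212,266)],305,160,5,.064))
rep('tray',L([(365,282),(449,270),(466,388),(385,402)],0,0,1.5625,.020))
rep('bin rim/top',L([(20,62),(333,20),(365,440),(78,490)],305,160,5,.09))
B=L([(555-400,352),(750-400,352)],50,165,4,.143);print('bar',B,B.mean(0),np.linalg.norm(B[0]-B[1]))
d=B[0]-B[1];yaw=np.arctan2(d[1],d[0])-np.pi/2;print('yaw hood',yaw)
H=L([(490-400,52),(648-400,48)],50,165,4,.143);print('hinge knuckles',H)
# hood front edge of cheeks
E=L([(83,370),(277,371),(275,265),(83,266)],0,0,1.5625,.143);rep('hood',E)
h=B.mean(0)+.19*np.array([np.cos(yaw),np.sin(yaw),0]);print('hinge mid',h,'reach bar',np.hypot(*B.mean(0)[:2]))
print('bar in scene cam check',proj(cam('scene'),B)/.64, proj(cam('scene'),[L([(188,148),(212,143),(235,262),(212,266)],305,160,5,.064).mean(0)])/.64)
for n,p,z in(('bottle',(350,187),.185),('flux',(480,215),.11)): print(n,L([p],0,0,1.5625,z))
```

```text
frame [ 0.5451 -0.3651  0.032 ] edges [0.0693 0.1105 0.0673 0.1098] yaw of x 0.20206729079307298
grip [ 0.5448 -0.3679  0.064 ] edges [0.0141 0.0684 0.0134 0.0679] yaw of x 0.16032700584693366
tray [ 0.5122 -0.1406  0.02  ] edges [0.1584 0.2221 0.1527 0.2259] yaw of x 0.12369095436158443
bin rim/top [ 0.5182 -0.3543  0.09  ] edges [0.1777 0.2335 0.1628 0.2365] yaw of x 0.06971008731129867
bar [[0.4261 0.3349 0.143 ]
 [0.4239 0.2033 0.143 ]] [0.425  0.2691 0.143 ] 0.13162409283497795
yaw hood -0.016526859418770634
hinge knuckles [[0.6253 0.3767 0.143 ]
 [0.6243 0.2677 0.143 ]]
hood [0.5541 0.2644 0.143 ] edges [0.3361 0.1763 0.3348 0.1777] yaw of x 3.134582682570753
hinge mid [0.615  0.2659 0.143 ] reach bar 0.5030052424495962
bar in scene cam check [[618.3429 285.5358]
 [553.3168 270.3595]] [[277.7851 277.0275]]
bottle [[ 0.7557 -0.0346  0.185 ]]
flux [[ 0.7183 -0.2541  0.11  ]]
```

```bash
python3 -m pendant '[0.045,-0.0115,0,0,0,0.4,60, 0.049,-0.0123,0,0,0,0.4,60, 0.049,-0.0123,0,0,0,0.4,60, 0.049,-0.0123,0,0,0,0.4,60, 0.049,-0.0123,0,0,0,0.4,60, 0.049,-0.0123,0,0,0,0.4,60, 0.049,-0.0123,0,0,0,0.4,60, 0.049,-0.0123,0,0,0,0.4,60, 0.049,-0.0123,0,0,0,0,60, 0,0,0,0,0,0,60]' 40
python3 - <<'E'
from h import *
st=bot.observe();im=get_image('wrist')[:,:,::-1];cv2.imwrite('w1_raw.png',im);cv2.imwrite('pics/w1.png',cv2.resize(im,(800,600)))
import pickle;pickle.dump(st,open('w1.pkl','wb'))
print(st['tool_pos'],st['tcp_rot'],st['opening'],st['joint_positions'],proj(cam('wrist',st),[[.545,-.3665,.064],[.545,-.3665,.032]])/.64)
E
```

```text
time: 1.35
tool_pos: [0.5519, -0.3775, 0.2301]
tcp_rot: [-0.001, 0.995, 0.098, -0.0]
ft_force: [-1.0, 0.1, -0.4]
opening: 0.0512
finger_force: 0.0
[ 0.55189968 -0.37754303  0.23006891] [-5.76403035e-04  9.95231087e-01  9.75434798e-02 -1.43259937e-04] 0.051165629047277714 [-6.00306608e-01  4.48018953e-01  1.43659383e-01  1.26739717e+00
  6.99050445e-04  2.34588802e+00] [[383.98474973 269.4635048 ]
 [385.62356648 256.20743687]]
```

View pics/w1.png

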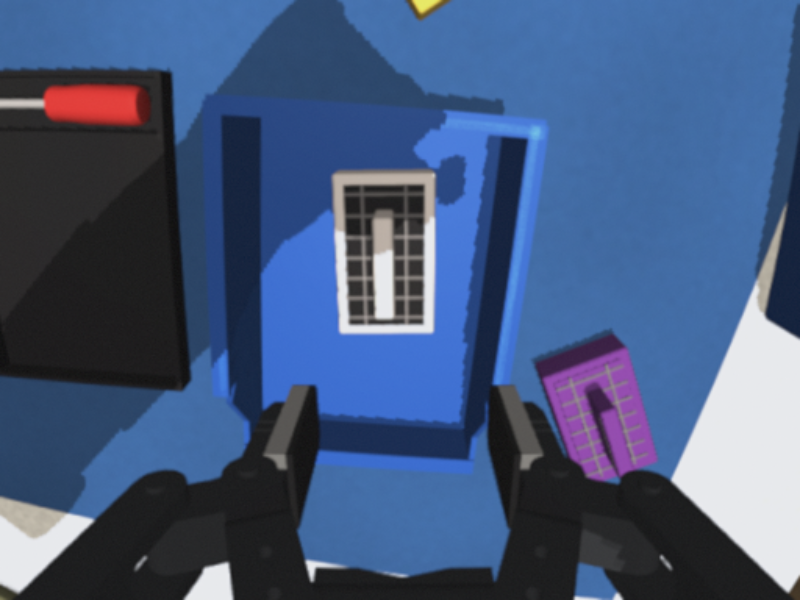

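The wrist view shows the filter, with frame corners at (332,173), (435,170), (433,333), (341,333) and the grip top at (374,212)–(393,318). The tray is to its left.

Run:
```python
from h import *
import pickle
np.set_printoptions(precision=4,suppress=True)
c=cam('wrist',pickle.load(open('w1.pkl','rb')))
for n,ps,z in(('frame',[(332,173),(435,170),(433,333),(341,333)],.032),('grip',[(373,211),(393,210),(393,318),(376,319)],.064)):
    P=np.array([atz(c,((u+.5)*.64-.5,(v+.5)*.64-.5),z) for u,v in ps]);l=P[0]+P[1]-P[2]-P[3]
    print(n,P.mean(0),[np.linalg.norm(P[i]-P[(i+1)%4]).round(4) for i in range(4)],np.arctan2(l[1],l[0]))
P=np.array([atz(c,((u+.5)*.64-.5,(v+.5)*.64-.5),.02) for u,v in [(172,71),(188,388)]]);print('tray right edge',P,np.arctan2(*(P[0]-P[1])[[1,0]]),np.linalg.norm(P[0]-P[1]))
```

```text
frame [ 0.5452 -0.366   0.032 ] [np.float64(0.0651), np.float64(0.1111), np.float64(0.0641), np.float64(0.1094)] 0.20675008669401354
grip [ 0.5471 -0.3658  0.064 ] [np.float64(0.0117), np.float64(0.0675), np.float64(0.0106), np.float64(0.0676)] 0.19776652655942917
tray right edge [[ 0.6357 -0.2104  0.02  ]
 [ 0.4114 -0.2371  0.02  ]] 0.11869519823381408 0.22586467379582106
```

```bash
python3 -m pendant '[-0.004,-0.0125,0.02,0,0,-0.4,60, 0,0,0.04,0,0,0,60, 0,0,0.04,0,0,0,60, 0,0,0.04,0,0,0,60, 0,0,0.03,0,0,0,60, 0,0,0.015,0,0,0,60, 0,0,0.008,0,0,0,60, 0,0,0,0,0,0,60]'
python3 -m pendant '[0,0,0,0,0,0,0, 0,0,0,0,0,0,0, 0,0,0,0,0,0,0, 0,0,0,0,0,0,0, 0,0,0,0,0,0,0]' 40
```

```text
time: 2.4
tool_pos: [0.5429, -0.3687, 0.0387]
tcp_rot: [0.0, 0.995, 0.099, 0.0]
ft_force: [0.8, -0.7, -0.0]
opening: 0.0515
finger_force: 0.0
time: 3.02
tool_pos: [0.5438, -0.3687, 0.0394]
tcp_rot: [0.001, 0.995, 0.099, 0.001]
ft_force: [-0.4, -0.3, 5.6]
opening: 0.0114
finger_force: 40.3
```

```bash
python3 -m pendant '[0,0,-0.005,0,0,0,0, 0,0,-0.015,0,0,0,0, 0,0,-0.025,0,0,0,0, 0,0,-0.035,0,0,0,0, 0,0,-0.035,0,0,0,0, 0,0,-0.025,0,0,0,0, 0,0,-0.01,0,0,0,0, 0,0,0,0,0,0,0]'
python3 - <<'E'
from h import *
st=bot.observe();im=get_image('wrist')[:,:,::-1];cv2.imwrite('pics/w2.png',cv2.resize(im,(640,480)))
E
```

```text
time: 4.03
tool_pos: [0.5432, -0.3684, 0.1888]
tcp_rot: [0.0, 0.995, 0.099, 0.0]
ft_force: [-0.4, -0.9, -2.1]
opening: 0.0113
finger_force: 39.4
```

View pics/w2.png

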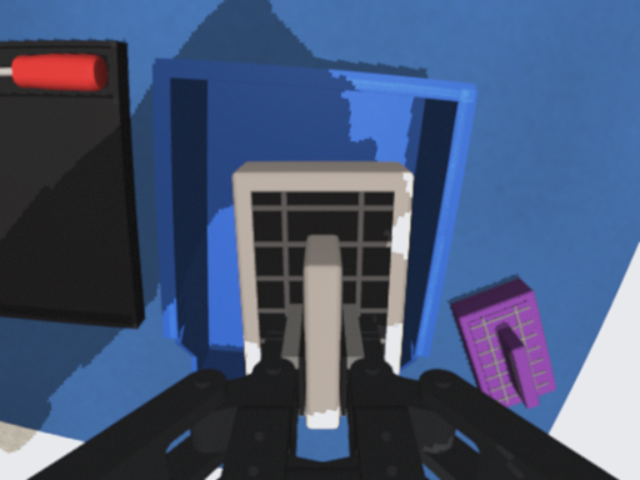

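```bash
python3 -m pendant '[-0.001,-0.02,0,0,0,0,0, -0.001,-0.035,0,0,0,0,0, -0.001,-0.042,0,0,0,0,0, -0.001,-0.042,0,0,0,0,0, -0.001,-0.042,0,0,0,0,0, -0.0014,-0.03,0,0,0,0,0, -0.001,-0.0175,0,0,0,0,0, 0,0,0.02,0,0,2.3,0, 0,0,0.03,0,0,2.3,0, 0,0,0,0,0,0,0]'
python3 - <<'E'
from h import *
np.set_printoptions(precision=4,suppress=True)
st=bot.observe();im=get_image('wrist')[:,:,::-1];cv2.imwrite('pics/w3.png',cv2.resize(im,(640,480)))
print(st['tool_pos'],st['joint_positions'])
c=cam('wrist',st)
a=.12;e=np.array([np.cos(a),np.sin(a)]);n=np.array([-e[1],e[0]]);o=np.array([.513,-.143])
for x in(-.115,.115):
  for y in(-.08,.08): print(x,y,proj(c,[[*(o+x*e+y*n),.02]])/.8)
E
```

```text
time: 5.32
tool_pos: [0.4886, -0.1452, 0.1358]
tcp_rot: [-0.001, 0.998, 0.059, -0.003]
ft_force: [-1.1, -0.5, -0.7]
opening: 0.0111
finger_force: 39.2
[ 0.4886 -0.1452  0.1358] [-0.2888  0.2109 -0.408   0.9574 -0.0002  2.735 ]
-0.115 -0.08 [[435.7208 348.762 ]]
-0.115 0.08 [[213.458  349.0401]]
0.115 -0.08 [[467.8178  -8.209 ]]
0.115 0.08 [[181.22    -7.8112]]
```

View pics/w3.png

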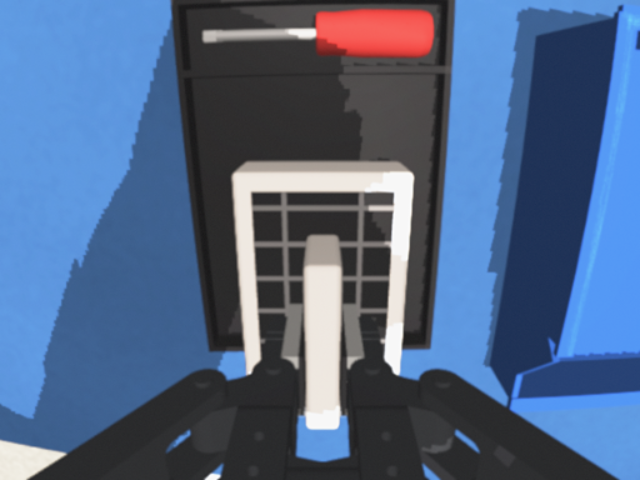

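The tray corners at (212,350) and (432,348) match my prediction within about 2 mm, so I'm lowering the filter.

```bash
python3 -m pendant '[0.001,0,0.02,0,0,0,0, 0.001,0,0.025,0,0,0,0, 0,0,0.022,0,0,0,0, 0,0,0.014,0,0,0,0, 0,0,0.006,0,0,0,0, 0,0,0.004,0,0,0,0, 0,0,0,0,0,0,0]'
python3 -m pendant '[0,0,0.002,0,0,0,0, 0,0,0.002,0,0,0,0, 0,0,0,0,0,0,0]'
```

```text
time: 6.25
tool_pos: [0.4931, -0.1456, 0.0476]
tcp_rot: [0.0, 0.998, 0.059, 0.0]
ft_force: [-0.5, 0.1, -1.6]
opening: 0.0116
finger_force: 39.4
time: 6.62
tool_pos: [0.4927, -0.1454, 0.0433]
tcp_rot: [-0.0, 0.998, 0.059, -0.0]
ft_force: [-0.1, -0.7, 0.1]
opening: 0.0114
finger_force: 39.4
```

```bash
python3 -m pendant '[0,0,0.002,0,0,0,0, 0,0,0.001,0,0,0,0, 0,0,0,0,0,0,0]'; python3 -m pendant '[0,0,0.001,0,0,0,0, 0,0,0,0,0,0,0]'
```

```text
time: 7.0
tool_pos: [0.4926, -0.1454, 0.0401]
tcp_rot: [-0.0, 0.998, 0.059, -0.0]
ft_force: [0.0, 0.3, -1.5]
opening: 0.0115
finger_force: 39.4
time: 7.25
tool_pos: [0.4929, -0.1455, 0.0394]
tcp_rot: [0.0, 0.998, 0.059, 0.0]
ft_force: [0.3, -0.3, -0.7]
opening: 0.0111
finger_force: 39.5
```

```bash
python3 -m pendant '[0,0,0.001,0,0,0,0, 0,0,0,0,0,0,0]'; python3 -m pendant '[0,0,0.001,0,0,0,0, 0,0,0,0,0,0,0]'
```

```text
time: 7.5
tool_pos: [0.4929, -0.1455, 0.0393]
tcp_rot: [0.0, 0.998, 0.059, 0.0]
ft_force: [-3.3, 0.7, 10.0]
opening: 0.0115
finger_force: 41.0
time: 7.75
tool_pos: [0.4929, -0.1455, 0.0393]
tcp_rot: [0.0, 0.998, 0.059, 0.0]
ft_force: [-8.4, 2.3, 21.2]
opening: 0.0114
finger_force: 42.5
```

Contact made, and the filter is down. I'm relieving the push, releasing and rising.

```bash
python3 -m pendant '[0,0,-0.002,0,0,0,0, 0,0,0,0,0,0,15, 0,0,0,0,0,0,40, 0,0,-0.002,0,0,0,60, 0,0,-0.002,0,0,0,60, 0,0,-0.015,0,0,0,60, 0,0,-0.035,0,0,0,60, 0,0,-0.05,0,0,0,60, 0,0,-0.05,0,0,0,60, 0,0,0,0,0,0,60]'
python3 - <<'E'
from h import *
np.set_printoptions(precision=4,suppress=True)
st=bot.observe();im=get_image('wrist')[:,:,::-1];cv2.imwrite('pics/w4.png',cv2.resize(im,(640,480)))
print(st['tool_pos'],st['joint_positions'])
E
```

```text
time: 9.0
tool_pos: [0.4959, -0.1464, 0.1987]
tcp_rot: [0.002, 0.998, 0.059, 0.004]
ft_force: [0.7, 0.3, -0.5]
opening: 0.0514
finger_force: 0.0
[ 0.4959 -0.1464  0.1987] [-0.287   0.1668 -0.311   1.084  -0.      2.7369]
```

View pics/w4.png

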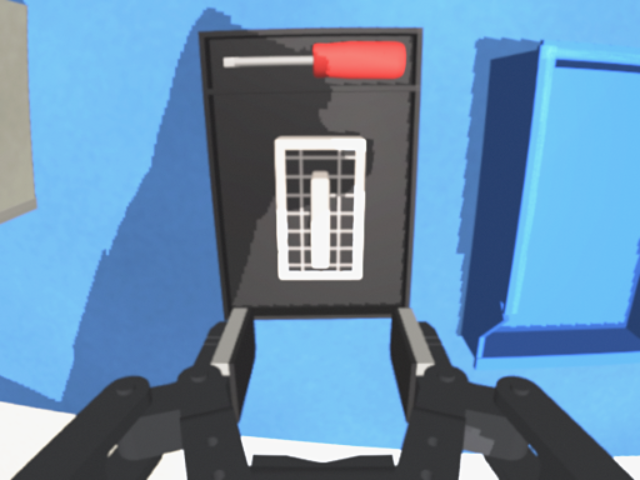

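The filter is flat in the wide compartment at about (320,208), grip up and clear of the walls. Next is the flap bar.

```bash
python3 -m pendant '[-0.002,-0.03,-0.02,0,0,0,60, -0.0024,-0.049,-0.02,0,0,0,60, -0.0024,-0.049,-0.01,0,0,0,60, -0.0024,-0.049,0,0,0,0,60, -0.0024,-0.049,0,0,0,0,60, -0.0024,-0.049,0,0,0,0,60, -0.0024,-0.049,0,0,0,0,60, -0.0024,-0.049,0,0,0,0,60, -0.0024,-0.045,0,0,0,0,60, 0,0,0,0,0,-5,60]'
python3 -m pendant '[0,0,0,0,0,-9,60, 0,0,0,0,0,-10,60, 0,0,0,0,0,-10,60, 0,0,0,0,0,-10,60, 0,0,0,0,0,-10,60, 0,0,0,0,0,-10,60, 0,0,0,0,0,-10,60, 0,0,0,0,0,-8,45, 0,0,0,0,0,0,45, 0,0,0,0,0,0,45]'
python3 - <<'E'
from h import *
import pickle
np.set_printoptions(precision=4,suppress=True)
st=bot.observe();im=get_image('wrist')[:,:,::-1];cv2.imwrite('pics/w5.png',cv2.resize(im,(800,600)))
pickle.dump(st,open('w5.pkl','wb'))
print(st['tool_pos'],st['tcp_rot'],st['joint_positions'])
E
```

```text
time: 10.3
tool_pos: [0.4335, 0.1535, 0.2525]
tcp_rot: [-0.051, 0.983, 0.177, -0.005]
ft_force: [0.5, 0.1, -0.2]
opening: 0.0512
finger_force: 0.0
time: 11.55
tool_pos: [0.4336, 0.1524, 0.2521]
tcp_rot: [-0.043, 0.661, 0.749, 0.027]
ft_force: [-1.1, 0.2, -0.2]
opening: 0.0386
finger_force: 0.0
[0.4336 0.1524 0.2521] [-0.0426  0.661   0.7487  0.0271] [ 0.2653  0.0405 -0.3335  1.1983  0.101   1.7117]
```

View pics/w5.png

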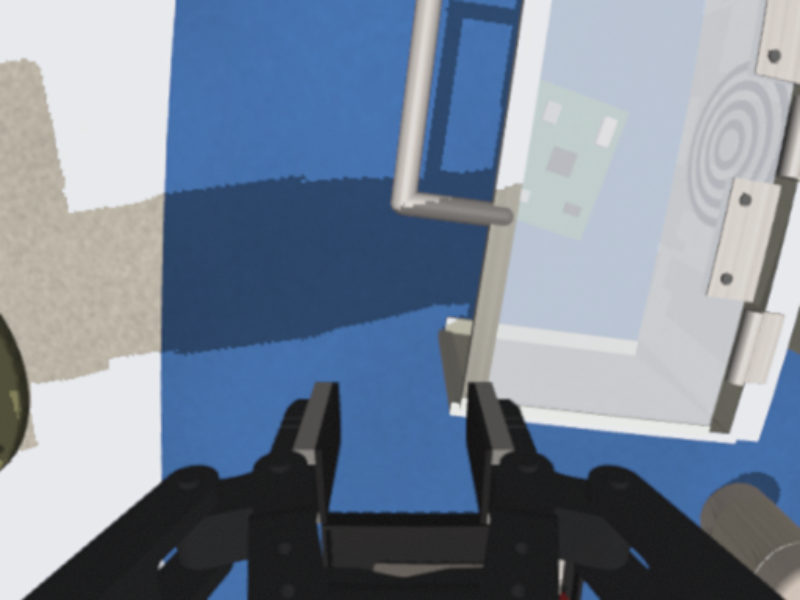

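The gripper fell short and is slightly tilted, because rows were clipped. The view shows the bar's centre line from (428,2) to (405,190), its near end at about y=208, and hinge knuckles near (760,347) and (797,145). I'll recompute from this pose.

```bash
cat >> h.py <<'E'
def delta(P,yaw):
    st=bot.observe();q=st['tcp_rot'];R=Rn.from_quat([q[1],q[2],q[3],q[0]])
    cy,sy=np.cos(yaw),np.sin(yaw);T=Rn.from_matrix(np.array([[cy,sy,0],[sy,-cy,0],[0,0,-1]]))
    print('shift(tool now)',R.inv().apply(np.array(P)-st['tool_pos']).round(4),'rotvec deg',(R.inv()*T).as_rotvec(True).round(2),'shift after turn',T.inv().apply(np.array(P)-st['tool_pos']).round(4))
E
python3 - <<'E'
from h import *
import pickle
np.set_printoptions(precision=4,suppress=True)
c=cam('wrist',pickle.load(open('w5.pkl','rb')))
g=lambda u,v,z:atz(c,((u+.5)*.64-.5,(v+.5)*.64-.5),z)
a,b=g(428,2,.143),g(405,190,.143);print('bar',a,b,'yaw',np.arctan2(*(a-b)[[1,0]])-np.pi/2,'end',g(402,207,.143))
k=g(760,347,.143),g(797,145,.143);print('hinge',k,'yaw',np.arctan2(*(k[1]-k[0])[[1,0]])-np.pi/2)
e=g(545,2,.1455),g(466,405,.1455);print('free edge right side',e,np.arctan2(*(e[0]-e[1])[[1,0]])-np.pi/2)
delta((.425,.269,.25),np.pi/2-.015)
E
```

```text
bar [0.4238 0.3006 0.143 ] [0.4241 0.2143 0.143 ] yaw 0.0038716142673371756 end [0.4237 0.2061 0.143 ]
hinge (array([0.6229, 0.1592, 0.143 ]), array([0.6151, 0.2645, 0.143 ])) yaw 0.0737572136448692
free edge right side (array([0.4765, 0.3073, 0.1455]), array([0.4698, 0.1089, 0.1455])) -0.033877380314619954
shift(tool now) [0.116  0.0061 0.0136] rotvec deg [-1.3  -5.65  8.  ] shift after turn [ 0.1164 -0.0104  0.0021]
```

```bash
python3 -m pendant '[0,0,0,-0.4,-1.9,2.7,45, 0,0,0,-0.4,-1.9,2.7,45, 0,0,0,-0.4,-1.9,2.7,45, 0.028,-0.0026,0,0,0,0,45, 0.029,-0.0026,0,0,0,0,45, 0.029,-0.0026,0,0,0,0,45, 0.028,-0.0026,0,0,0,0,45, 0,0,0,0,0,0,45, 0,0,0,0,0,0,45]'
python3 - <<'E'
from h import *
st=bot.observe();print(st['joint_positions'].round(3));delta((.424,.267,.25),np.pi/2-.01)
E
```

```text
time: 12.72
tool_pos: [0.4248, 0.266, 0.2518]
tcp_rot: [0.0, 0.713, 0.702, -0.001]
ft_force: [0.8, -0.2, 0.8]
opening: 0.0387
finger_force: 0.0
[ 5.600e-01  1.220e-01 -2.410e-01  1.210e+00 -1.000e-03  2.146e+00]
shift(tool now) [ 0.001  -0.0008  0.0018] rotvec deg [-0.1   0.1  -0.31] shift after turn [ 0.001  -0.0008  0.0018]
```

```bash
python3 -m pendant '[0.001,-0.001,0.01,0,0,-0.3,36, 0,0,0.025,0,0,0,36, 0,0,0.03,0,0,0,36, 0,0,0.03,0,0,0,36, 0,0,0.02,0,0,0,36, 0,0,0.011,0,0,0,36, 0,0,0,0,0,0,36]'
python3 - <<'E'
from h import *
st=bot.observe();im=get_image('wrist')[:,:,::-1];cv2.imwrite('pics/w6.png',cv2.resize(im,(640,480)))
delta((.424,.267,.124),np.pi/2-.01)
E
```

```text
time: 13.6
tool_pos: [0.4233, 0.2666, 0.1252]
tcp_rot: [-0.0, 0.711, 0.703, -0.002]
ft_force: [-0.4, -0.2, 0.8]
opening: 0.0304
finger_force: 0.0
shift(tool now) [-0.      0.0002  0.002 ] rotvec deg [-0.09  0.07 -0.01] shift after turn [-0.      0.0002  0.002 ]
```

View pics/w6.png

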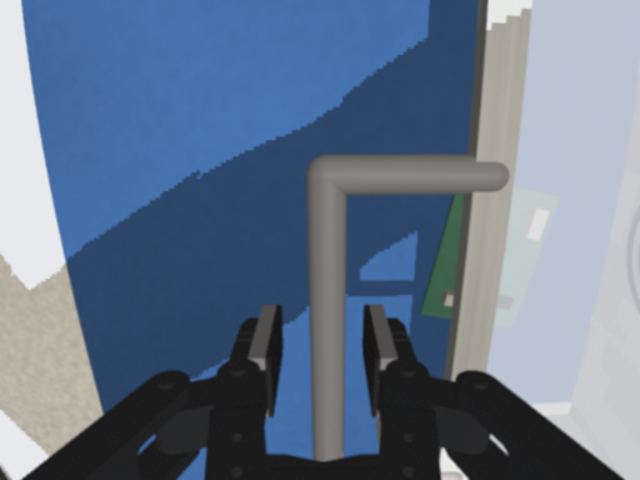

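The bar lies centred between the fingers at (328,350), parallel to the pads, so I'm closing on it.

```bash
python3 -m pendant '[0,0,0.001,0,0,0,0, 0,0,0,0,0,0,0, 0,0,0,0,0,0,0, 0,0,0,0,0,0,0]' 30
python3 - <<'E'
from h import *
st=bot.observe();print(st['tool_pos'],st['ft_force'])
x0,z0=st['tool_pos'][[0,2]]
p=None
for th in np.radians(np.arange(0,91,5)):
    q=np.array([.19*(1-np.cos(th)),.19*np.sin(th)])
    if p is not None: print(int(round(np.degrees(th))),'ty',(q-p)[0].round(4),'tz',-(q-p)[1].round(4))
    p=q
E
```

```text
time: 14.15
tool_pos: [0.425, 0.2676, 0.1258]
tcp_rot: [0.001, 0.711, 0.704, 0.0]
ft_force: [3.7, -0.9, 5.7]
opening: 0.0108
finger_force: 29.7
[0.42495356 0.26762932 0.12580511] [ 3.6659234  -0.92078853  5.65406127]
5 ty 0.0007 tz -0.0166
10 ty 0.0022 tz -0.0164
15 ty 0.0036 tz -0.0162
20 ty 0.005 tz -0.0158
25 ty 0.0063 tz -0.0153
30 ty 0.0077 tz -0.0147
35 ty 0.0089 tz -0.014
40 ty 0.0101 tz -0.0132
45 ty 0.0112 tz -0.0122
50 ty 0.0122 tz -0.0112
55 ty 0.0132 tz -0.0101
60 ty 0.014 tz -0.0089
65 ty 0.0147 tz -0.0077
70 ty 0.0153 tz -0.0063
75 ty 0.0158 tz -0.005
80 ty 0.0162 tz -0.0036
85 ty 0.0164 tz -0.0022
90 ty 0.0166 tz -0.0007
```

```bash
python3 -m pendant '[0,0.0007,-0.0166,0,0,0,0, 0,0.0022,-0.0164,0,0,0,0, 0,0.0036,-0.0162,0,0,0,0, 0,0.005,-0.0158,0,0,0,0, 0,0,0,0,0,0,0]'
python3 -m pendant '[0,0.0063,-0.0153,0,0,0,0, 0,0.0077,-0.0147,0,0,0,0, 0,0.0089,-0.014,0,0,0,0, 0,0.0101,-0.0132,0,0,0,0, 0,0.0112,-0.0122,0,0,0,0, 0,0,0,0,0,0,0, 0,0,0,0,0,0,0]'
```

```text
time: 14.78
tool_pos: [0.4359, 0.2675, 0.1901]
tcp_rot: [-0.0, 0.711, 0.704, -0.0]
ft_force: [4.6, 1.5, -4.0]
opening: 0.0108
finger_force: 29.6
time: 15.65
tool_pos: [0.4761, 0.2675, 0.2582]
tcp_rot: [-0.003, 0.71, 0.704, -0.003]
ft_force: [-7.9, 1.7, 4.9]
opening: 0.0104
finger_force: 29.8
```

```bash
python3 -m pendant '[0,0.0122,-0.0112,0,0,0,0, 0,0.0132,-0.0101,0,0,0,0, 0,0.014,-0.0089,0,0,0,0, 0,0.0147,-0.0077,0,0,0,0, 0,0,0,0,0,0,0]'
python3 -m pendant '[0,0.0153,-0.0063,0,0,0,0, 0,0.0158,-0.005,0,0,0,0, 0,0.0162,-0.0036,0,0,0,0, 0,0,0,0,0,0,0, 0,0,0,0,0,0,0]'
python3 - <<'E'
from h import *
im=get_image('scene')[:,:,::-1];st=bot.observe();print(st['tool_pos'],st['ft_force'],st['opening'])
cv2.imwrite('s2_raw.png',im);cv2.imwrite('pics/s2.png',crop(im,280,90,200,150,4))
c=cam('scene');print((proj(c,[[.615,.266,.143],[.615,.266,.333],[.615,.104,.29],[.615,.428,.29],[.615,.104,.143],[.615,.428,.143]])-[280,90])*4)
E
```

```text
time: 16.27
tool_pos: [0.5325, 0.2675, 0.2982]
tcp_rot: [-0.002, 0.71, 0.704, -0.001]
ft_force: [-6.2, 0.8, 11.3]
opening: 0.0106
finger_force: 32.4
time: 16.9
tool_pos: [0.5805, 0.2674, 0.3124]
tcp_rot: [-0.001, 0.71, 0.704, -0.0]
ft_force: [-1.4, 2.4, 6.8]
opening: 0.0108
finger_force: 33.0
[0.58040386 0.26741881 0.31235848] [-1.47563162  2.71968543  7.66100394] 0.010848287441579858
[[345.40120945 552.71644639]
 [414.35841188 409.65487166]
 [154.76752166 390.26396976]
 [651.22482455 503.81687538]
 [128.29868445 500.58907527]
 [572.125213   607.16951394]]
```

View pics/s2.png

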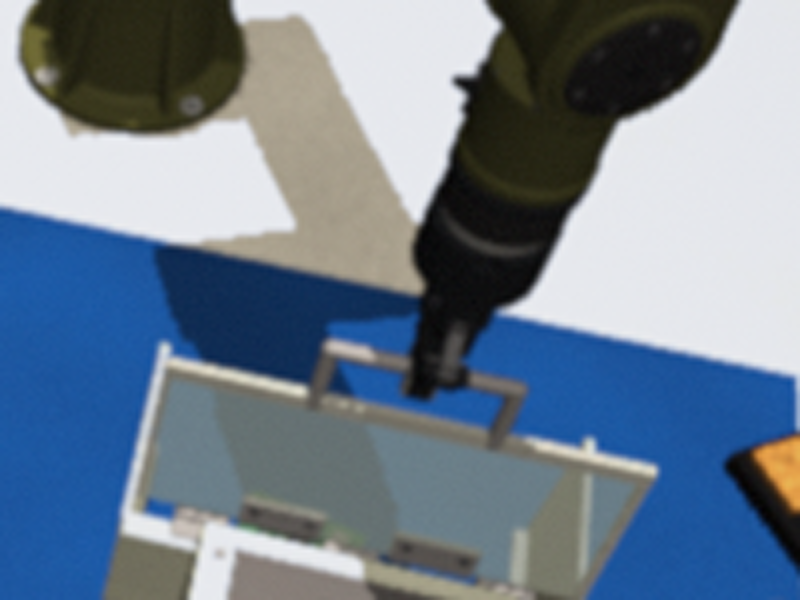

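The flap stands around 77–80°, gripped between the legs. The free-edge corners are at about (165,365) and (655,470) and the bar corners at about (327,345) and (523,386). I'll fit the flap angle from these.

```bash
cat > fit.py <<'E'
from h import *
from scipy.optimize import least_squares
np.set_printoptions(precision=4,suppress=True)
T=np.array([[.425,.1258],[.4359,.1901],[.4761,.2582],[.5325,.2982],[.5805,.3124]])
f=lambda p:np.hypot(T[:,0]-p[0],T[:,1]-p[1])-.19
r=least_squares(f,[.615,.125]);print('circle hinge x,z(TCP)',r.x,'res',r.fun,'angles',np.degrees(np.arctan2(T[:,1]-r.x[1],r.x[0]-T[:,0])))
def pts(hx,hy,yaw,th):
    c,s=np.cos(yaw),np.sin(yaw)
    L=[(.147,-.162),(.147,.162),(.19,-.06),(.19,.06)]
    return np.array([[hx-c*rr*np.cos(th)-s*y,hy-s*rr*np.cos(th)+c*y,.143+rr*np.sin(th)] for rr,y in L])
def fit(now):  # now: 4 raw pixels in scene: edge right, edge left, bar right, bar left
    top=np.array([(188.3,252.8),(237,252.8)])[::-1]/1 if 0 else np.array([[(348+.5)/4-.5+50,(352.5)/4-.5+165],[(157+.5)/4-.5+50,(352.5)/4-.5+165]])
    s,t=cam('scene'),cam('top')
    def g(p):
        a=proj(s,pts(p[0],p[1],p[2],p[3]))-now
        b=(proj(t,pts(p[0],p[1],p[2],0))[2:]-top)*[0.3,1]
        return np.r_[a.ravel(),b.ravel()]
    r=least_squares(g,[.615,.266,-.01,1.35],loss='soft_l1');print('vision hx,hy,yaw',r.x[:3],'theta deg',np.degrees(r.x[3]),'res px',g(r.x))
    return r.x
E
python3 - <<'E'
from fit import *
fit(np.array([(165,365),(655,470),(327,347),(522,387)])/4+[280-.4,90-.4])
E
```

```text
circle hinge x,z(TCP) [0.6146 0.1265] res [-0.0004 -0.0004  0.0011  0.0003 -0.001 ] angles [-0.1998 19.6067 43.5765 64.4626 79.6218]
vision hx,hy,yaw [0.6151 0.268  0.0068] theta deg 78.34069235697633 res px [ 0.2688 -0.756   0.0021 -0.1215  0.9093  0.3351 -1.2348  0.3673 -0.2412
 -0.6117  0.748   0.4612]
```

```bash
python3 -m pendant '[0,0.01,-0.0018,0,0,0,0, 0,0.01,-0.0014,0,0,0,0, 0,0.009,-0.0009,0,0,0,0, 0,0.004,-0.0002,0,0,0,0, 0,0,0,0,0,0,0, 0,0,0,0,0,0,0, 0,0,0,0,0,0,0]'
python3 - <<'E'
from h import *
im=get_image('scene')[:,:,::-1];st=bot.observe();print(st['tool_pos'],st['ft_force'],st['opening'],st['finger_force'])
cv2.imwrite('s3_raw.png',im);cv2.imwrite('pics/s3.png',crop(im,280,90,200,150,4))
E
```

```text
time: 17.82
tool_pos: [0.6139, 0.2672, 0.3154]
tcp_rot: [-0.002, 0.71, 0.704, -0.001]
ft_force: [-1.0, 5.8, 2.7]
opening: 0.0104
finger_force: 32.6
[0.61387079 0.26717147 0.31538533] [-0.7303125   4.55101625  2.10603309] 0.01065478106047595 32.628684639930725
```

View pics/s3.png

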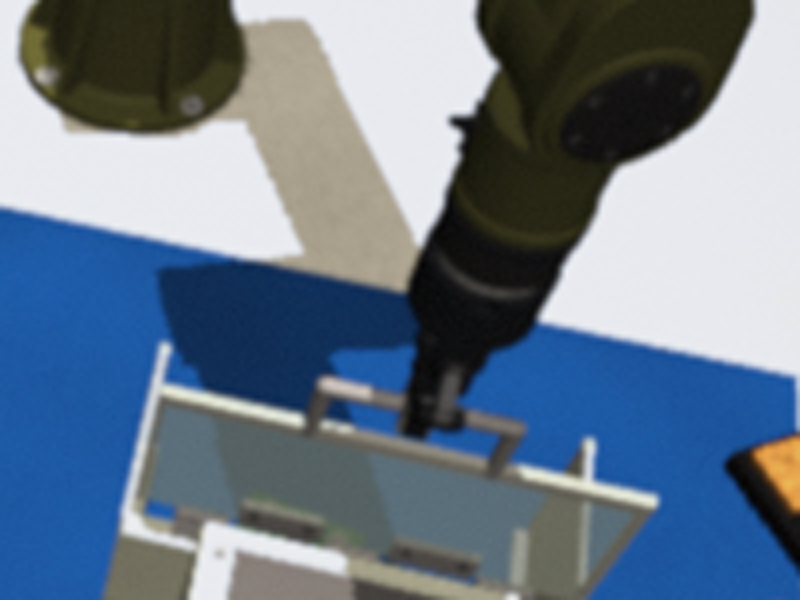

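The flap is near upright, with edge corners at about (163,393) and (655,501) and bar corners at about (322,383) and (522,429). I'll check the angle by fit, with no more pictures viewed.

Run:
```python
from fit import *
fit(np.array([(163,392),(655,501),(324,383),(521,429)])/4+[280-.4,90-.4])
```

```text
circle hinge x,z(TCP) [0.6146 0.1265] res [-0.0004 -0.0004  0.0011  0.0003 -0.001 ] angles [-0.1998 19.6067 43.5765 64.4626 79.6218]
vision hx,hy,yaw [0.6151 0.2688 0.0017] theta deg 88.60538681203222 res px [-0.4123 -0.7359  0.6159  0.1546  0.7345  0.6532 -0.9906 -0.2509 -0.4426
 -0.4564  0.5508  0.3813]
```

```bash
python3 -m pendant '[0,0.0015,0,0,0,0,0, 0,0,0,0,0,0,0, 0,0,0,0,0,0,0, 0,0,0,0,0,0,0]' 40
python3 - <<'E'
from station import bot,order
st=bot.observe();print(st['tool_pos'],st['qvel'].round(4),st['finger_force'],st['opening']); print(order.finish_job())
E
```

```text
time: 18.38
tool_pos: [0.6153, 0.2672, 0.3154]
tcp_rot: [-0.002, 0.71, 0.704, -0.001]
ft_force: [-0.8, 5.9, 2.6]
opening: 0.0106
finger_force: 39.0
[0.61527491 0.26718506 0.31536575] [-0.0004  0.0012 -0.0009  0.0004 -0.0003 -0.0031] 38.991796374320984 0.010576170036156764
the job is handed in; nothing more can be done
None
```

I handed the job in at 18.4 s: the fresh filter lies flat, grip up, in the wide tray compartment, and the flap is held upright in the fingers (about 90° by arm position, about 1° less by camera); I viewed 11 pictures, one over the limit of 10.

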